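# Put the drill-press tooling away in its fitted trays

### The job

Put the drill-press tooling lying about on the bench away: stand each of the four steel pieces (large drill chuck, small collet chuck, hexagonal block, V-block) upright in the wooden tray that matches its outline and size, resting flat on the tray's floor inside the rim. Set each piece down rather than dropping it, let go of it, and do not knock the yellow oil bottle or the green grease jar out of place.

Things in the scene. Friction and masses are not known exactly. Their poses are not given: they have to be found in the camera images.
- big_chuck: Large drill chuck: round, bare steel with knurled sleeve, loose, about 0.45 kg, standing upright with the jaws on top. Diameter 48 mm from its underside up to 36 mm (a thin collar of 49 mm round it at 36 to 39 mm), then tapering; 60 mm high in all. Origin: centre of its underside; z up through the jaws. Stands in the wider round tray.
- small_chuck: Small collet chuck: round, bare steel, loose, about 0.16 kg, standing upright. Diameter 28 mm from its underside up to 36 mm, then tapering; 50 mm high in all. Origin: centre of its underside; z up. Stands in the narrower round tray.
- hex_block: Hexagonal collet block: bare steel hexagonal prism, loose, about 0.38 kg, 40 mm across flats (46 mm across corners), 50 mm high, a dark bore in its top. Origin: centre of its underside; z up; one pair of flats faces its own +y and -y. Stands in the hexagonal tray.
- v_block: V-block: bare steel oblong block, loose, about 0.65 kg, 60 mm long (own x), 40 mm wide (own y), 42 mm high, with a V-groove 12 mm deep and about 24 mm wide along its top (along x). Plain vertical sides. Origin: centre of its underside; z up. Stands in the oblong tray, long side along long side.
- big_round_tray: Wider round tray of light wood with dark rubber lining: inside diameter 64 mm, outside 76 mm. Fixed to the bench. Origin: centre of its underside; z up. Floor 6 mm above the bench, rim top 12 mm above the bench, wall 6 mm thick, for the large drill chuck (8 mm room all round).
- small_round_tray: Narrower round tray of light wood with dark rubber lining: inside diameter 44 mm, outside 56 mm. Fixed to the bench. Origin: centre of its underside; z up. Floor 6 mm above the bench, rim top 12 mm above the bench, wall 6 mm thick, for the small collet chuck (8 mm room all round).
- hex_tray: Hexagonal tray of light wood with dark rubber lining: inside 56 mm across flats, outside 68 mm across flats. Fixed to the bench. Origin: centre of its underside; z up. Floor 6 mm above the bench, rim top 12 mm above the bench, wall 6 mm thick, for the hexagonal block (8 mm room all round, it fits at any turn). One pair of sides faces its own +y and -y.
- oblong_tray: Oblong tray of light wood with dark rubber lining: inside 76 mm (own x) by 56 mm (own y), outside 88 by 68 mm. Fixed to the bench. Origin: centre of its underside; z up. Floor 6 mm above the bench, rim top 12 mm above the bench, wall 6 mm thick, for the V-block (8 mm room all round, its length along the tray's length).
- oil_bottle: Bystander: yellow plastic oil bottle, loose, 52 mm diameter, 75 mm high, standing among the work. Origin: centre of its underside. To be left where it stands.
- grease_jar: Bystander: green closed grease jar with a black lid, loose, 50 mm diameter, 45 mm high, standing among the work. Origin: centre of its underside. To be left where it stands.
Mind the look-alikes: they are no part of the job. What is shaped like the v_block but purple or turquoise is not meant.

How it is judged:
By the outcome, as a careful person would: the job done as asked, in the order asked, and still so for the second after the job is handed in, with the robot touching nothing.
It also fails if it takes over 106 s, if anything falls off the work surface, if the arm or the gripper's body presses on something with over 40 N, if the wrist force passes 120 N, or if a joint passes its speed limit or range.

### The arm

A 7-joint arm with a two-finger parallel gripper is mounted at the origin on the work surface. World frame = base frame: x ahead of the robot, y to its left, z up, the work surface at z = 0. Lengths are in m, angles in rad, forces in N, time in s.
With the tool pointing down it reaches from about 0.425 to 0.925 m from the base axis. Payload 6.8 kg.
Tool frame: the origin (TCP) lies on the front face of the gripper's body, between the roots of the fingers; the fingertips stand 73 mm ahead of it and the grasp point (between the pads) lies 54 mm ahead of it; z points along the fingers, y is the line along which they close (so a half turn about z gives the same grasp; the last joint's range is limited). The gripper opens to 85 mm and grips with 20 to 120 N. Pads are 22 mm wide; open, the fingers measure 114 mm over their backs; the gripper's body (76 mm by 85 mm) begins 54 mm behind the grasp point. The pads swing forward as they close: fully open they stand 13 mm farther back than shut.
Start: joints at [-1.21, 0.477, 0.022, 1.555, -0.011, 1.109, -0.083], TCP at [0.305, 0.602, 0.304] pointing down, gripper open.
Joint ranges: [-2.96, 2.96], [-0.34, 2.1], [-1.41, 1.46], [0.24, 2.44], [-1.37, 4.51], [0.17, 1.92], [-2.96, 2.96]. Speed limits (rad/s): [2.39, 2.39, 3.14, 3.14, 3.14, 3.14, 3.14].

### API

Orientations are given as a unit quaternion [w, x, y, z].
In Python, from station import bot, optics gives the robot as it stands.
- The arm moves only by the tool drive_tool, never from a script. Its argument "deltas" is a list of rows, each an object with "gripper": the closure in counts, from 0 (fully open) to 255 (shut); "offset": the shift along the tool's x, y, z in units of 1000 mm (1.0 is 1000 mm), a list of three; "angular": the turn, a rotation vector about the tool's x, y, z in units of 45 degrees (1.0 is 45 degrees), a list of three. In form: [{"gripper": gripper, "offset": [dx, dy, dz], "angular": [rx, ry, rz]}, ...]. A call has 1 to 5 rows; each row is the pose to reach, as a shift and turn from the pose commanded when the call began, along the tool's axes at that moment; what a row does not reach only later rows make up. A row lasts 1/10 s, in which the tool goes at most 50 mm and 8.59 degrees, less where a joint would pass 70% of its speed; a pose out of reach is approached as far as the arm can. A call with a number of a shift or a turn outside -1 to 1 is refused whole. A call with a gripper value outside its range is refused whole. The fingers move at their own pace and stop on an object; "grip_force" is the grip in N (left out, the last holds). Time passes only in rows, so rows that repeat a pose let the fingers close. It gives the time, the measured TCP pose, the force, the opening and the grip force at its end, in the units of the state.
- bot.get_obs(): the state, without advancing time (a new reading comes with each control period).
- optics.read_camera(name): name is "side" or "top"; returns the picture (420x560x3 uint8, blue, green, red); there is no depth.
- optics.camera_model(name): a dict with "fx", "fy", "cx", "cy" (pixels), "dist" ([k1, k2, p1, p2, k3] as OpenCV has them; the pictures are not rectified), "cam_to_world" (4x4, takes a point from camera to world coordinates). Camera axes: x right, y up, looking along -z (the intrinsics and any distortion apply to the point x, -y, -z); pixel columns grow to the right and rows downward; lengths in m; the calibration is good to about 2 mm. A picture is of the moment at which its call begins. camera_model takes no time and is no camera call.
- bot.hand_in(): hands the job in; it is judged then, once.
The state is a dict: "t": time; "q": joint angles; "joint_vel": joint speeds; "joint_torque": joint torques, N m; "eef_pos": TCP position; "tool_rot": TCP orientation; "contact_force": force on the tool from outside, world axes, zero at the start; "torque": the same for the moment, N m; "gripper_width": opening from 0.0 (shut) to 1.0 (fully open); "grasp_force": force on a finger pad.
Only numpy, scipy, OpenCV 4.12 (cv2) and the standard library are available. Lean on these libraries where they do the work, as an engineer would, in place of code of your own. Each camera call takes 0.05 s, during which the arm holds its last target. There are 200 camera calls.

## Working session

There is one attempt and no reset: what is moved stays moved. The work goes in short steps, Python scripts to look and compute and a tool call to move; the robot and the scene stay as the last step left them, time stands still between calls to the robot, and variables do not carry over. Pictures are saved under pics/ and viewed, at most 14 in all, crops included, and the job is handed in when it is done.

Besides the shell and the picture viewer there is one more tool, called after ">>>" in YAML: its name, and indented under it one key for each argument. drive_tool: Moves the arm, as the interface text tells. Its arguments: {"type":"object","properties":{"deltas":{"type":"array"},"grip_force":{"type":"number"}},"required":["deltas"]}

```bash
mkdir -p pics; cat > h.py <<'E'
import numpy as np, cv2
from station import bot, optics
from scipy.spatial.transform import Rotation as R
def ray(name,u,v):
    m=optics.camera_model(name); K=np.array([[m['fx'],0,m['cx']],[0,m['fy'],m['cy']],[0,0,1.]])
    p=cv2.undistortPoints(np.array([[[u,v]]],float),K,np.array(m['dist'],float))[0,0]
    T=np.array(m['cam_to_world']); return T[:3,3],T[:3,:3]@np.array([p[0],-p[1],-1])
def at(name,u,v,z):
    o,d=ray(name,u,v); return o+d*(z-o[2])/d[2]
def proj(name,P):
    m=optics.camera_model(name); K=np.array([[m['fx'],0,m['cx']],[0,m['fy'],m['cy']],[0,0,1.]])
    T=np.array(m['cam_to_world']); p=(np.atleast_2d(P)-T[:3,3])@T[:3,:3]; p=p*[1,-1,-1]
    return cv2.projectPoints(p,np.zeros(3),np.zeros(3),K,np.array(m['dist'],float))[0][:,0]
E
python3 - <<'E'
from h import *
for n in('top','side'):
    cv2.imwrite(f'pics/{n}0.png',cv2.resize(optics.read_camera(n),None,fx=1.42,fy=1.42,interpolation=cv2.INTER_CUBIC))
    m=optics.camera_model(n);print(n,np.round(m['cam_to_world'],3).tolist(),m['fx'])
o=bot.get_obs();print({k:np.round(v,3).tolist() for k,v in o.items()})
E
```

```text
top [[-0.028, 0.984, -0.176, 0.258], [-1.0, -0.028, -0.001, -0.002], [-0.006, 0.176, 0.984, 1.342], [0.0, 0.0, 0.0, 1.0]] 461.28490354559074
side [[0.973, 0.159, -0.166, 0.363], [-0.23, 0.682, -0.695, -0.58], [0.003, 0.714, 0.7, 0.624], [0.0, 0.0, 0.0, 1.0]] 385.2148296241
{'t': 0.1, 'q': [-1.21, 0.478, 0.022, 1.556, -0.012, 1.109, -0.083], 'joint_vel': [-0.0, -0.001, 0.001, -0.003, -0.0, -0.001, 0.001], 'joint_torque': [0.004, -59.776, 1.613, -28.195, 0.013, 0.005, 0.0], 'eef_pos': [0.305, 0.602, 0.303], 'tool_rot': [-0.0, 0.232, 0.973, -0.001], 'contact_force': [-0.391, 0.019, 0.253], 'torque': [-0.014, -0.044, -0.041], 'grasp_force': 0.0, 'gripper_width': 1.001}
```

View pics/top0.png

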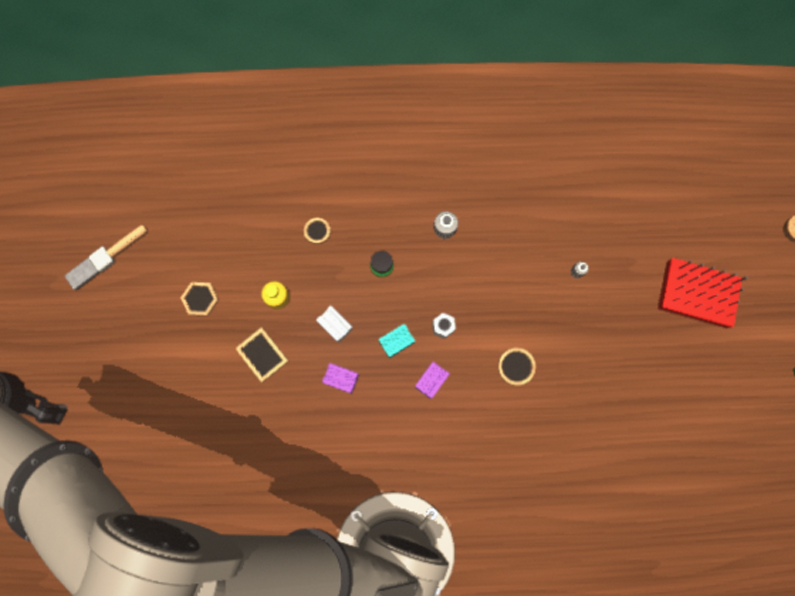

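View pics/side0.png

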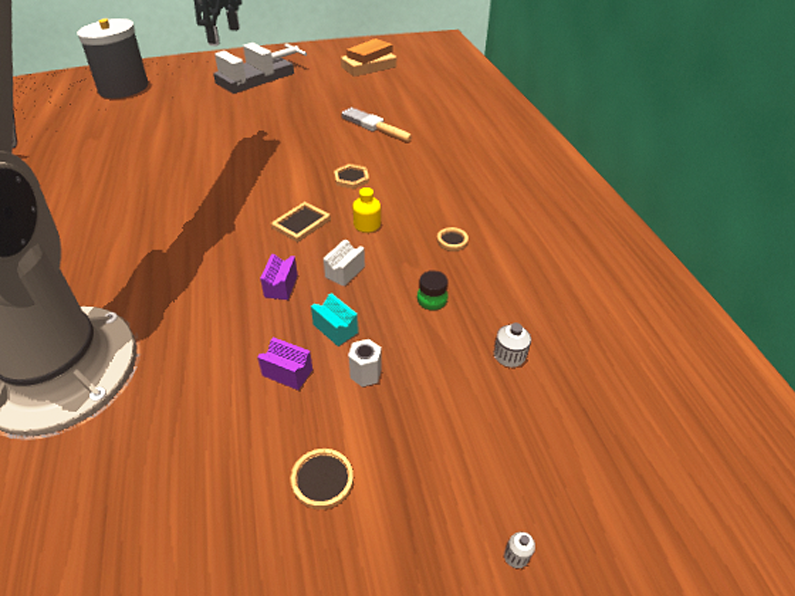

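Candidates (scaled top picture):
- **V-block:** the steel one is at (334,323). The look-alikes are turquoise (397,340), purple (340,378) and purple (432,379).
- **Hex block:** (444,324).
- **Big chuck:** (446,223).
- **Small chuck:** (581,268).
- **Trays:** small (317,230), hex (199,298), oblong (262,354), big (517,366).
- **Bystanders:** oil bottle (275,294), grease jar (381,264).

I'll fit silhouettes in both views next.

```bash
cat > fit.py <<'E'
from h import *
from scipy.optimize import minimize
def circ(d,z,n=32,ph=0):
    a=np.arange(n)*2*np.pi/n+ph; return np.c_[d/2*np.cos(a),d/2*np.sin(a),0*a+z]
def box(l,w,h): return np.array([[sx*l/2,sy*w/2,z] for z in(0,h) for sx in(-1,1) for sy in(-1,1)])
hx=lambda af,h:np.vstack([circ(af*2/3**.5,z,6) for z in(0,h)])
M={'big_chuck':np.vstack([circ(.048,0),circ(.049,.039),circ(.016,.06)]),
'small_chuck':np.vstack([circ(.028,0),circ(.028,.036),circ(.012,.05)]),
'hex_block':hx(.04,.05),'v_block':box(.06,.04,.042),
'big_tray':np.vstack([circ(.076,0),circ(.076,.012)]),'small_tray':np.vstack([circ(.056,0),circ(.056,.012)]),
'hex_tray':hx(.068,.012),'oblong_tray':box(.088,.068,.012),'oil':circ(.052,.0),'jar':np.vstack([circ(.05,0),circ(.05,.045)])}
def world(n,x,y,a):
    c,s=np.cos(a),np.sin(a); P=M[n]@np.array([[c,s,0],[-s,c,0],[0,0,1]]); return P+[x,y,0]
def mask(n,img):
    hsv=cv2.cvtColor(img,cv2.COLOR_BGR2HSV).astype(int); H,S,V=hsv[...,0],hsv[...,1],hsv[...,2]
    if 'tray' in n: m=(V<75)|((H>=13)&(S<185)&(V>110))
    else: m=(S<70)&(V>40)
    return cv2.morphologyEx(m.astype(np.uint8),cv2.MORPH_CLOSE,np.ones((3,3)))
def fit(n,x,y,a,imgs,yaw):
    masks={}
    for c,im in imgs.items():
        u,v=proj(c,[x,y,.02])[0]; r=28 if c=='top' else 42
        x0,y0=int(u)-r,int(v)-r
        if x0<0 or y0<0 or x0+2*r>560 or y0+2*r>420: continue
        m=mask(n,im)[y0:y0+2*r,x0:x0+2*r]
        k,lab,st,ce=cv2.connectedComponentsWithStats(m)
        j=1+np.argmin([np.hypot(*(ce[i]-r))-st[i,4]*.03 for i in range(1,k)])
        m=(lab==j).astype(np.uint8); cs,_=cv2.findContours(m,cv2.RETR_EXTERNAL,cv2.CHAIN_APPROX_NONE)
        f=np.zeros_like(m); cv2.drawContours(f,cs,-1,1,-1)
        masks[c]=(x0,y0,cv2.resize(f,None,fx=6,fy=6,interpolation=cv2.INTER_NEAREST))
    def cost(p,full=False):
        t=[]
        for c,(x0,y0,f) in masks.items():
            q=(proj(c,world(n,p[0]/100+x,p[1]/100+y,p[2]/3+a if yaw else a))+.5-[x0,y0])*6
            g=np.zeros_like(f); cv2.fillConvexPoly(g,cv2.convexHull(q.astype(np.float32)).round().astype(np.int32),1)
            t.append(1-(f&g).sum()/(f|g).sum())
        return t if full else sum(t)
    best=min((minimize(cost,[0,0,b],method='Nelder-Mead',options=dict(initial_simplex=np.array([[0,0,b],[.7,0,b],[0,.7,b],[0,0,b+.6]]))) for b in((-1.2,-.4,.4,1.2) if yaw else (0,))),key=lambda r:r.fun)
    p=best.x; return p[0]/100+x,p[1]/100+y,(p[2]/3+a if yaw else a),np.round(cost(p,True),2)
def draw(imgs,res,sc=1):
    o={c:cv2.resize(im,None,fx=sc,fy=sc,interpolation=cv2.INTER_CUBIC) for c,im in imgs.items()}
    for n,(x,y,a) in res.items():
        for c in o: cv2.polylines(o[c],[cv2.convexHull(((proj(c,world(n,x,y,a))+.5)*sc).astype(np.float32)).astype(np.int32)],True,(255,0,0) if sc<3 else (0,0,255),1)
    return o
E
cat > m1.py <<'E'
from fit import *
import json
imgs={c:optics.read_camera(c) for c in('top','side')}
g={'small_tray':(317,230),'hex_tray':(199,298),'oblong_tray':(262,354),'big_tray':(517,366),'v_block':(334,323),'hex_block':(444,324),'big_chuck':(446,223),'small_chuck':(581,268)}
res={}
for n,(u,v) in g.items():
    x,y,_=at('top',u/1.42,v/1.42,.01 if 'tray' in n else .04)
    yaw=n in('hex_tray','oblong_tray','v_block','hex_block')
    a0={'oblong_tray':-.7+1.57,'v_block':.8}.get(n,0)
    r=fit(n,x,y,a0,imgs,yaw); res[n]=[float(q) for q in r[:3]]; print(n,np.round((x,y),3),np.round(r[:3],4),r[3])
for n,(u,v) in {'oil':(275,290),'jar':(381,261)}.items():
    p=at('top',u/1.42,v/1.42,.075 if n=='oil' else .045); res[n]=[float(p[0]),float(p[1]),0.]; print(n,p.round(3))
json.dump(res,open('res.json','w'))
o=draw(imgs,res,4)
t=o['top'][560:1120,480:1720]; cv2.imwrite('pics/t1.png',cv2.resize(t,(800,361)))
o=draw(imgs,res,3);s=o['side'][330:1230,480:1180]; cv2.imwrite('pics/s1.png',cv2.resize(s,(466,600)))
E
python3 m1.py
```

```text
small_tray [0.66  0.147] [0.6603 0.1492 0.    ] [0.06 0.09]
hex_tray [0.521 0.396] [0.5201 0.3989 0.4433] [0.08 0.06]
oblong_tray [0.4   0.262] [0.399  0.2664 0.6435] [0.1  0.05]
big_tray [ 0.36  -0.258] [ 0.3602 -0.2566  0.    ] [0.07 0.04]
v_block [0.455 0.111] [0.4557 0.1129 0.7731] [0.11 0.09]Traceback (most recent call last):
  File "m1.py", line 10, in <module>
    r=fit(n,x,y,a0,imgs,yaw); res[n]=[float(q) for q in r[:3]]; print(n,np.round((x,y),3),np.round(r[:3],4),r[3])
  File "fit.py", line 38, in fit
    best=min((minimize(cost,[0,0,b],method='Nelder-Mead',options=dict(initial_simplex=np.array([[0,0,b],[.7,0,b],[0,.7,b],[0,0,b+.6]]))) for b in((-1.2,-.4,.4,1.2) if yaw else (0,))),key=lambda r:r.fun)
  File "fit.py", line 38, in <genexpr>
    best=min((minimize(cost,[0,0,b],method='Nelder-Mead',options=dict(initial_simplex=np.array([[0,0,b],[.7,0,b],[0,.7,b],[0,0,b+.6]]))) for b in((-1.2,-.4,.4,1.2) if yaw else (0,))),key=lambda r:r.fun)
              ~~~~~~~~^^^^^^^^^^^^^^^^^^^^^^^^^^^^^^^^^^^^^^^^^^^^^^^^^^^^^^^^^^^^^^^^^^^^^^^^^^^^^^^^^^^^^^^^^^^^^^^^^^^^^^^^^^^^^^^^^^
    res = _minimize_neldermead(fun, x0, args, callback, bounds=bounds,
                               **options)
    fxc = func(xc)
    fx = function(np.copy(x), *(wrapper_args + args))
  File "fit.py", line 34, in cost
    q=(proj(c,world(n,p[0]/100+x,p[1]/100+y,p[2]/3+a if yaw else a))+.5-[x0,y0])*6
       ~~~~^^^^^^^^^^^^^^^^^^^^^^^^^^^^^^^^^^^^^^^^^^^^^^^^^^^^^^^^^
  File "h.py", line 11, in proj
    m=optics.camera_model(name); K=np.array([[m['fx'],0,m['cx']],[0,m['fy'],m['cy']],[0,0,1.]])
ValueError: time passes only in moves, steps and waits
```

View pics/t1.png

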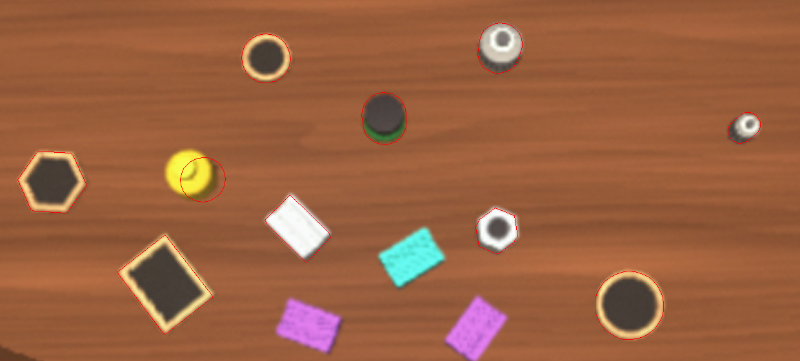

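View pics/s1.png

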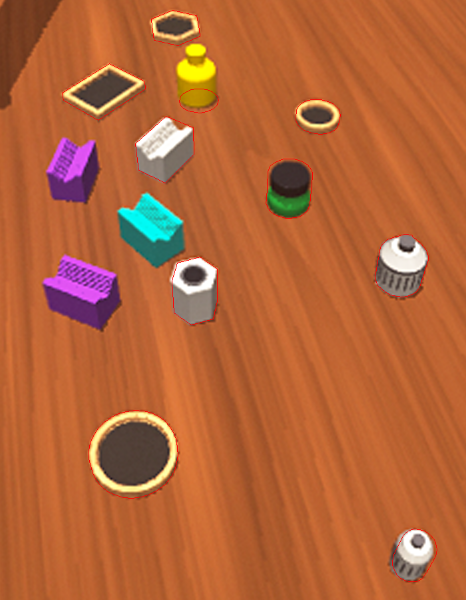

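The fits lie tightly on all pieces and trays, and the steel V-block is the white-grey one at crop (298,227). The small chuck was fitted from the top view only, so I'll refit it using the side view and plan the first travel.

```bash
sed -i "s/else 42/else (22 if n=='small_chuck' else 42)/" fit.py
cat > plan.py <<'E'
import sys,json,numpy as np
from station import bot
from scipy.spatial.transform import Rotation as R
# usage: plan.py x y z phi_deg  -> calls (tool-frame offset in m, rz in units of 45deg)
def plan(x,y,z,phi,step=.23,near=True):
    o=bot.get_obs(); p=np.array(o['eef_pos']); r=R.from_quat(o['tool_rot'],scalar_first=True)
    Y=r.as_matrix()[:,1]; c=np.degrees(np.arctan2(Y[1],Y[0])); d=(phi-c+90)%180-90
    if not near: d=(phi-c+180)%360-180
    rp=R.from_euler('z',c+d-180+90,degrees=True)*R.from_euler('x',180,degrees=True)
    rt=min((R.from_euler('z',k+c+d,degrees=True)*R.from_euler('x',180,degrees=True) for k in(0,90,-90,180)),key=lambda q:(np.linalg.norm((r.inv()*q).as_rotvec()-[0,0,-np.radians(d)])))
    t=np.array([x,y,z]); rv=(r.inv()*rt).as_rotvec(); n=int(max(1,np.ceil(np.linalg.norm(t-p)/step),np.ceil(np.linalg.norm(rv)/.74)))
    print('at',p.round(4),'phi %.1f'%c,'F',np.round(o['contact_force'],1),'w %.3f'%o['gripper_width'],'t %.2f'%o['t'])
    for i in range(n):
        ri=r*R.from_rotvec(rv*i/n); print('  off',(ri.inv().apply(t-p)/n).round(3),'ang',(rv/n/(np.pi/4)).round(3))
if __name__=='__main__': plan(*map(float,sys.argv[1:5]))
E
python3 - <<'E'
from fit import *
import json
res=json.load(open('res.json'))
imgs={c:optics.read_camera(c) for c in('top','side')}
x,y,_=res['small_chuck']
for s in(imgs,{'side':imgs['side']}): print(fit('small_chuck',x,y,0,s,False))
for n,u,v in(('turq',397,340),('p1',340,378),('p2',432,379)): print(n,at('top',u/1.42,v/1.42,.04).round(3))
E
python3 plan.py .66 -.122 .2 0
```

```text
(np.float64(0.5570921570626727), np.float64(-0.39865878224373924), 0, array([0.19, 0.09]))
(np.float64(0.5564754352595285), np.float64(-0.39855765021074224), 0, array([0.08]))
turq [ 0.417 -0.015  0.04 ]
p1 [0.345 0.1   0.04 ]
p2 [ 0.338 -0.082  0.04 ]
at [0.3049 0.6021 0.3038] phi 63.1 F [-0.6  1.   0.2] w 1.000 t 0.40
  off [-0.161 -0.121  0.026] ang [-0.     0.     0.351]
  off [-0.188 -0.073  0.026] ang [-0.     0.     0.351]
  off [-0.201 -0.019  0.026] ang [-0.     0.     0.351]
  off [-0.198  0.036  0.026] ang [-0.     0.     0.351]
```

>>> drive_tool:
  deltas:
    - {"gripper": 0,"offset": [-0.032,-0.024,0.005],"angular": [0,0,0.07]}
    - {"gripper": 0,"offset": [-0.064,-0.048,0.01],"angular": [0,0,0.14]}
    - {"gripper": 0,"offset": [-0.097,-0.073,0.016],"angular": [0,0,0.21]}
    - {"gripper": 0,"offset": [-0.129,-0.097,0.021],"angular": [0,0,0.28]}
    - {"gripper": 0,"offset": [-0.161,-0.121,0.026],"angular": [0,0,0.35]}
  grip_force: 60

```text
t: 0.9
eef_pos: [0.3945, 0.4199, 0.2779]
tool_rot: [0.0, 0.364, 0.931, 0.0]
contact_force: [1.1, 1.0, 0.0]
gripper_width: 1.0
grasp_force: 0.0
```

>>> drive_tool:
  deltas:
    - {"gripper": 0,"offset": [-0.038,-0.015,0.005],"angular": [0,0,0.07]}
    - {"gripper": 0,"offset": [-0.075,-0.029,0.01],"angular": [0,0,0.14]}
    - {"gripper": 0,"offset": [-0.113,-0.044,0.016],"angular": [0,0,0.21]}
    - {"gripper": 0,"offset": [-0.15,-0.058,0.021],"angular": [0,0,0.28]}
    - {"gripper": 0,"offset": [-0.188,-0.073,0.026],"angular": [0,0,0.35]}

```text
t: 1.4
eef_pos: [0.4834, 0.2392, 0.252]
tool_rot: [0.0, 0.488, 0.873, 0.0]
contact_force: [0.9, 0.5, -0.2]
gripper_width: 1.002
grasp_force: 0.0
```

>>> drive_tool:
  deltas:
    - {"gripper": 0,"offset": [-0.04,-0.004,0.005],"angular": [0,0,0.07]}
    - {"gripper": 0,"offset": [-0.08,-0.008,0.01],"angular": [0,0,0.14]}
    - {"gripper": 0,"offset": [-0.121,-0.011,0.016],"angular": [0,0,0.21]}
    - {"gripper": 0,"offset": [-0.161,-0.015,0.021],"angular": [0,0,0.28]}
    - {"gripper": 0,"offset": [-0.201,-0.019,0.026],"angular": [0,0,0.35]}

```text
t: 1.9
eef_pos: [0.5728, 0.058, 0.2259]
tool_rot: [0.0, 0.603, 0.797, 0.0]
contact_force: [0.6, 0.5, -0.0]
gripper_width: 1.001
grasp_force: 0.0
```

```bash
python3 plan.py .66 -.122 .2 0
```

```text
at [0.5728 0.058  0.2259] phi 15.8 F [ 0.6  0.5 -0. ] w 1.001 t 1.90
  off [-0.197  0.035  0.026] ang [ 0.001 -0.     0.351]
```

>>> drive_tool:
  deltas:
    - {"gripper": 0,"offset": [-0.05,0.009,0.006],"angular": [0,0,0.09]}
    - {"gripper": 0,"offset": [-0.1,0.018,0.013],"angular": [0,0,0.18]}
    - {"gripper": 0,"offset": [-0.15,0.026,0.02],"angular": [0,0,0.27]}
    - {"gripper": 0,"offset": [-0.197,0.035,0.026],"angular": [0,0,0.351]}
    - {"gripper": 0,"offset": [-0.197,0.035,0.026],"angular": [0,0,0.351]}

```text
t: 2.4
eef_pos: [0.6604, -0.1292, 0.1995]
tool_rot: [0.002, 0.71, 0.704, -0.002]
contact_force: [0.1, 0.1, 0.5]
gripper_width: 0.998
grasp_force: 0.0
```

```bash
python3 plan.py .66 -.122 .081 0
```

```text
at [ 0.6604 -0.1292  0.1995] phi -0.5 F [0.1 0.1 0.5] w 0.998 t 2.40
  off [ 0.008 -0.001  0.118] ang [ 0.001  0.007 -0.011]
```

>>> drive_tool:
  deltas:
    - {"gripper": 0,"offset": [0,0,0.0],"angular": [0,0,0]}
    - {"gripper": 0,"offset": [0,0,0.02],"angular": [0,0,0]}
    - {"gripper": 0,"offset": [0,0,0.04],"angular": [0,0,0]}
    - {"gripper": 0,"offset": [0,0,0.05],"angular": [0,0,0]}
    - {"gripper": 0,"offset": [0,0,0.05],"angular": [0,0,0]}

```text
t: 2.9
eef_pos: [0.6588, -0.1185, 0.1485]
tool_rot: [-0.001, 0.706, 0.708, -0.001]
contact_force: [-0.8, 0.3, -0.4]
gripper_width: 1.001
grasp_force: 0.0
```

```bash
python3 plan.py .66 -.122 .081 0
```

```text
at [ 0.6588 -0.1185  0.1485] phi 0.2 F [-0.8  0.3 -0.4] w 1.001 t 2.90
  off [-0.004  0.001  0.068] ang [-0.004 -0.002  0.005]
```

>>> drive_tool:
  deltas:
    - {"gripper": 0,"offset": [0,0,0],"angular": [0,0,0]}
    - {"gripper": 0,"offset": [0,0,0],"angular": [0,0,0]}
    - {"gripper": 0,"offset": [0,0,0],"angular": [0,0,0]}
    - {"gripper": 0,"offset": [0,0,0.0],"angular": [0,0,0]}
    - {"gripper": 0,"offset": [0,0,0],"angular": [0,0,0]}

```text
t: 3.4
eef_pos: [0.6599, -0.1205, 0.1503]
tool_rot: [0.0, 0.707, 0.708, 0.0]
contact_force: [-0.2, 0.1, 1.0]
gripper_width: 1.004
grasp_force: 0.0
```

```bash
python3 plan.py .66 -.122 .081 0
```

```text
at [ 0.6599 -0.1205  0.1503] phi 0.1 F [-0.2  0.1  1. ] w 1.004 t 3.40
  off [-0.001  0.     0.069] ang [ 0.001 -0.     0.002]
```

>>> drive_tool:
  deltas:
    - {"gripper": 0,"offset": [-0.001,0,0.02],"angular": [0,0,0]}
    - {"gripper": 0,"offset": [-0.001,0,0.04],"angular": [0,0,0]}
    - {"gripper": 0,"offset": [-0.001,0,0.055],"angular": [0,0,0]}
    - {"gripper": 0,"offset": [-0.001,0,0.066],"angular": [0,0,0]}
    - {"gripper": 0,"offset": [-0.001,0,0.069],"angular": [0,0,0]}

```text
t: 3.9
eef_pos: [0.6591, -0.1213, 0.0795]
tool_rot: [-0.001, 0.707, 0.708, -0.001]
contact_force: [-0.9, -0.2, -0.0]
gripper_width: 0.998
grasp_force: 0.0
```

>>> drive_tool:
  deltas:
    - {"gripper": 0,"offset": [0,0,0],"angular": [0,0,0]}
    - {"gripper": 200,"offset": [0,0,0],"angular": [0,0,0]}
    - {"gripper": 200,"offset": [0,0,0],"angular": [0,0,0]}
    - {"gripper": 200,"offset": [0,0,0.0],"angular": [0,0,0]}
    - {"gripper": 200,"offset": [0,0,0],"angular": [0,0,0]}

```text
t: 4.4
eef_pos: [0.6599, -0.1216, 0.082]
tool_rot: [0.0, 0.707, 0.708, 0.0]
contact_force: [-1.4, 1.9, 5.6]
gripper_width: 0.544
grasp_force: 61.4
```

>>> drive_tool:
  deltas:
    - {"gripper": 200,"offset": [0,0,0],"angular": [0,0,0]}
    - {"gripper": 200,"offset": [0,0,0],"angular": [0,0,0]}
    - {"gripper": 200,"offset": [0,0,0],"angular": [0,0,0]}

```text
t: 4.7
eef_pos: [0.6599, -0.1215, 0.082]
tool_rot: [0.0, 0.707, 0.708, 0.0]
contact_force: [-1.5, 1.2, 5.0]
gripper_width: 0.539
grasp_force: 61.4
```

```bash
python3 plan.py .66 -.122 .081 0
```

```text
at [ 0.6599 -0.1215  0.082 ] phi 0.1 F [-1.5  1.2  5. ] w 0.539 t 4.70
  off [-0.     0.     0.001] ang [ 0.001 -0.     0.002]
```

>>> drive_tool:
  deltas:
    - {"gripper": 200,"offset": [0,0,-0.01],"angular": [0,0,0]}
    - {"gripper": 200,"offset": [0,0,-0.035],"angular": [0,0,0]}
    - {"gripper": 200,"offset": [0,0,-0.07],"angular": [0,0,0]}
    - {"gripper": 200,"offset": [0,0,-0.1],"angular": [0,0,0]}
    - {"gripper": 200,"offset": [0,0,-0.11],"angular": [0,0,0]}

```text
t: 5.2
eef_pos: [0.661, -0.122, 0.1946]
tool_rot: [0.002, 0.707, 0.708, 0.002]
contact_force: [0.9, -1.1, -3.4]
gripper_width: 0.541
grasp_force: 62.8
```

>>> drive_tool:
  deltas:
    - {"gripper": 200,"offset": [-0.005,-0.01,0],"angular": [0,0,0]}
    - {"gripper": 200,"offset": [-0.018,-0.04,0],"angular": [0,0,0]}
    - {"gripper": 200,"offset": [-0.036,-0.08,0],"angular": [0,0,0]}
    - {"gripper": 200,"offset": [-0.054,-0.12,0],"angular": [0,0,0]}
    - {"gripper": 200,"offset": [-0.072,-0.16,0],"angular": [0,0,0]}

```text
t: 5.7
eef_pos: [0.496, -0.194, 0.1889]
tool_rot: [-0.002, 0.706, 0.708, -0.001]
contact_force: [0.1, -0.5, -3.3]
gripper_width: 0.54
grasp_force: 62.8
```

>>> drive_tool:
  deltas:
    - {"gripper": 200,"offset": [-0.018,-0.04,0],"angular": [0,0,0]}
    - {"gripper": 200,"offset": [-0.035,-0.078,0],"angular": [0,0,0]}
    - {"gripper": 200,"offset": [-0.05,-0.11,0],"angular": [0,0,0]}
    - {"gripper": 200,"offset": [-0.06,-0.132,0],"angular": [0,0,0]}
    - {"gripper": 200,"offset": [-0.063,-0.14,0],"angular": [0,0,0]}

```text
t: 6.2
eef_pos: [0.3553, -0.2572, 0.1894]
tool_rot: [-0.002, 0.708, 0.706, -0.001]
contact_force: [0.1, -0.1, -4.7]
gripper_width: 0.543
grasp_force: 62.9
```

>>> drive_tool:
  deltas:
    - {"gripper": 200,"offset": [0,0,0],"angular": [0,0,0]}
    - {"gripper": 200,"offset": [0,0,0],"angular": [0,0,0]}
    - {"gripper": 200,"offset": [0,0,0],"angular": [0,0,0]}
    - {"gripper": 200,"offset": [0,0,0],"angular": [0,0,0]}
    - {"gripper": 200,"offset": [0,0,0],"angular": [0,0,0]}

```text
t: 6.7
eef_pos: [0.3606, -0.2566, 0.1908]
tool_rot: [0.0, 0.706, 0.708, -0.0]
contact_force: [-0.3, 0.0, -4.1]
gripper_width: 0.54
grasp_force: 62.9
```

```bash
python3 plan.py .36 -.2568 .09 0; python3 - <<'E'
from h import *
cv2.imwrite('pics/s2.png',cv2.resize(optics.read_camera('side')[150:420,100:460],None,fx=2.2,fy=2.2,interpolation=2))
E
```

```text
at [ 0.3606 -0.2566  0.1908] phi 0.2 F [-0.3  0.  -4.1] w 0.540 t 6.70
  off [-0.    -0.001  0.101] ang [-0.     0.     0.004]
```

View pics/s2.png

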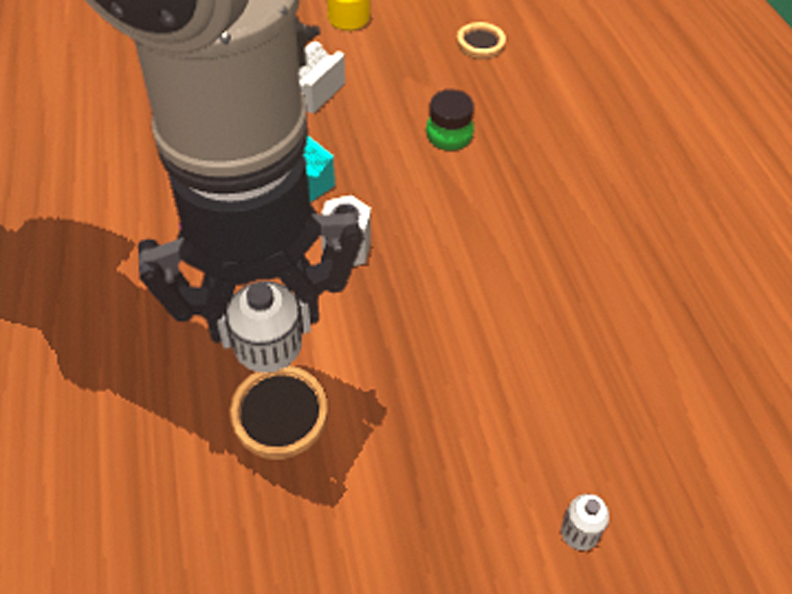

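The chuck at (262,325) is held upright above the wide tray (278,411). I'll lower it.

>>> drive_tool:
  deltas:
    - {"gripper": 200,"offset": [0,-0.001,0.02],"angular": [0,0,0]}
    - {"gripper": 200,"offset": [0,-0.001,0.05],"angular": [0,0,0]}
    - {"gripper": 200,"offset": [0,-0.001,0.075],"angular": [0,0,0]}
    - {"gripper": 200,"offset": [0,-0.001,0.09],"angular": [0,0,0]}
    - {"gripper": 200,"offset": [0,-0.001,0.097],"angular": [0,0,0]}

```text
t: 7.25
eef_pos: [0.3587, -0.2566, 0.0926]
tool_rot: [-0.001, 0.706, 0.708, -0.0]
contact_force: [-0.6, -0.3, -4.3]
gripper_width: 0.542
grasp_force: 62.8
```

>>> drive_tool:
  deltas:
    - {"gripper": 200,"offset": [0,0,0],"angular": [0,0,0]}
    - {"gripper": 200,"offset": [0,0,0],"angular": [0,0,0]}
    - {"gripper": 200,"offset": [0,0,0.002],"angular": [0,0,0]}
    - {"gripper": 200,"offset": [0,0,0.004],"angular": [0,0,0]}
    - {"gripper": 200,"offset": [0,0,0.005],"angular": [0,0,0]}

```text
t: 7.75
eef_pos: [0.3592, -0.257, 0.0891]
tool_rot: [0.0, 0.706, 0.708, 0.0]
contact_force: [0.3, 0.2, -4.3]
gripper_width: 0.541
grasp_force: 62.9
```

>>> drive_tool:
  deltas:
    - {"gripper": 200,"offset": [0,0,0],"angular": [0,0,0]}
    - {"gripper": 200,"offset": [0,0,0],"angular": [0,0,0]}

```text
t: 7.95
eef_pos: [0.359, -0.257, 0.089]
tool_rot: [0.0, 0.707, 0.708, 0.0]
contact_force: [0.3, -0.5, -4.5]
gripper_width: 0.539
grasp_force: 62.9
```

>>> drive_tool:
  deltas:
    - {"gripper": 200,"offset": [0,0,0.0005],"angular": [0,0,0]}
    - {"gripper": 200,"offset": [0,0,0.001],"angular": [0,0,0]}
    - {"gripper": 200,"offset": [0,0,0.0015],"angular": [0,0,0]}
    - {"gripper": 200,"offset": [0,0,0.0015],"angular": [0,0,0]}
    - {"gripper": 200,"offset": [0,0,0.0015],"angular": [0,0,0]}

```text
t: 8.45
eef_pos: [0.3589, -0.257, 0.0879]
tool_rot: [-0.0, 0.707, 0.708, 0.0]
contact_force: [-2.8, 2.2, 7.6]
gripper_width: 0.543
grasp_force: 64.1
```

Contact made. Release and lift.

>>> drive_tool:
  deltas:
    - {"gripper": 80,"offset": [0,0,0],"angular": [0,0,0]}
    - {"gripper": 40,"offset": [0,0,0],"angular": [0,0,0]}
    - {"gripper": 0,"offset": [0,0,0],"angular": [0,0,0]}
    - {"gripper": 0,"offset": [0,0,0],"angular": [0,0,0]}
    - {"gripper": 0,"offset": [0,0,0],"angular": [0,0,0]}

```text
t: 8.95
eef_pos: [0.359, -0.257, 0.0874]
tool_rot: [0.0, 0.707, 0.708, 0.0]
contact_force: [0.1, 0.6, -0.8]
gripper_width: 0.999
grasp_force: 0.0
```

>>> drive_tool:
  deltas:
    - {"gripper": 0,"offset": [0,0,-0.01],"angular": [0,0,0]}
    - {"gripper": 0,"offset": [0,0,-0.035],"angular": [0,0,0]}
    - {"gripper": 0,"offset": [0,0,-0.07],"angular": [0,0,0]}
    - {"gripper": 0,"offset": [0,0,-0.1],"angular": [0,0,0]}
    - {"gripper": 0,"offset": [0,0,-0.11],"angular": [0,0,0]}

```text
t: 9.45
eef_pos: [0.3599, -0.2577, 0.2003]
tool_rot: [0.002, 0.707, 0.708, 0.001]
contact_force: [-0.3, 0.3, 0.3]
gripper_width: 0.998
grasp_force: 0.0
```

```bash
python3 plan.py .5566 -.3986 .16 0
```

```text
at [ 0.3599 -0.2577  0.2003] phi 0.1 F [-0.3  0.3  0.3] w 0.998 t 9.45
  off [-0.071  0.098  0.021] ang [0.003 0.001 0.001]
  off [-0.07   0.098  0.02 ] ang [0.003 0.001 0.001]
```

>>> drive_tool:
  deltas:
    - {"gripper": 0,"offset": [-0.007,0.01,0],"angular": [0,0,0]}
    - {"gripper": 0,"offset": [-0.028,0.04,0],"angular": [0,0,0]}
    - {"gripper": 0,"offset": [-0.054,0.076,0.005],"angular": [0,0,0]}
    - {"gripper": 0,"offset": [-0.08,0.112,0.015],"angular": [0,0,0]}
    - {"gripper": 0,"offset": [-0.106,0.148,0.025],"angular": [0,0,0]}

```text
t: 9.95
eef_pos: [0.5088, -0.3636, 0.17]
tool_rot: [-0.001, 0.706, 0.708, 0.0]
contact_force: [0.4, -0.9, 0.2]
gripper_width: 1.001
grasp_force: 0.0
```

>>> drive_tool:
  deltas:
    - {"gripper": 0,"offset": [-0.021,0.029,0.005],"angular": [0,0,0]}
    - {"gripper": 0,"offset": [-0.032,0.044,0.01],"angular": [0,0,0]}
    - {"gripper": 0,"offset": [-0.035,0.049,0.012],"angular": [0,0,0]}
    - {"gripper": 0,"offset": [-0.035,0.049,0.012],"angular": [0,0,0]}
    - {"gripper": 0,"offset": [-0.035,0.049,0.012],"angular": [0,0,0]}

```text
t: 10.45
eef_pos: [0.5552, -0.3972, 0.1594]
tool_rot: [-0.001, 0.707, 0.708, -0.0]
contact_force: [0.2, 0.8, 0.4]
gripper_width: 0.993
grasp_force: 0.0
```

>>> drive_tool:
  deltas:
    - {"gripper": 0,"offset": [0,0,0],"angular": [0,0,0]}
    - {"gripper": 0,"offset": [0,0,0],"angular": [0,0,0]}
    - {"gripper": 0,"offset": [0,0,0],"angular": [0,0,0]}
    - {"gripper": 0,"offset": [0,0,0],"angular": [0,0,0]}

```text
t: 10.85
eef_pos: [0.5562, -0.3975, 0.1608]
tool_rot: [0.0, 0.706, 0.708, 0.0]
contact_force: [-0.3, 1.1, -1.1]
gripper_width: 1.002
grasp_force: 0.0
```

```bash
python3 plan.py .5566 -.3986 .081 0; python3 - <<'E'
from fit import *
import json
res=json.load(open('res.json')); res['small_chuck']=[.5566,-.3986,0]
imgs={c:optics.read_camera(c) for c in('top','side')}
a=cv2.resize(imgs['side'][290:420,180:400],None,fx=3.6,fy=3.6,interpolation=2)
cv2.imwrite('pics/s3.png',a)
E
```

```text
at [ 0.5562 -0.3975  0.1608] phi 0.1 F [-0.3  1.1 -1.1] w 1.002 t 10.85
  off [-0.001  0.     0.08 ] ang [0.001 0.    0.002]
```

View pics/s3.png

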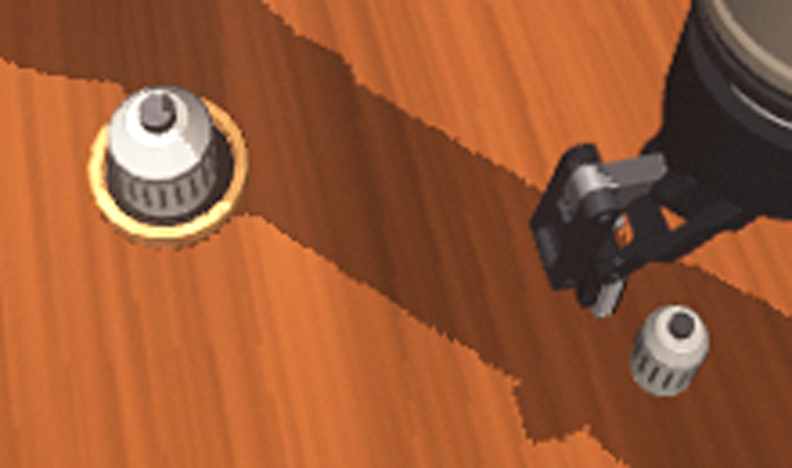

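The big chuck sits inside its tray at (160,155), and the small chuck (670,350) is under the gripper. I'll descend and grip.

>>> drive_tool:
  deltas:
    - {"gripper": 0,"offset": [-0.001,0,0.02],"angular": [0,0,0]}
    - {"gripper": 0,"offset": [-0.001,0,0.045],"angular": [0,0,0]}
    - {"gripper": 0,"offset": [-0.001,0,0.065],"angular": [0,0,0]}
    - {"gripper": 0,"offset": [-0.001,0,0.076],"angular": [0,0,0]}
    - {"gripper": 0,"offset": [-0.001,0,0.079],"angular": [0,0,0]}

```text
t: 11.45
eef_pos: [0.5556, -0.3982, 0.0801]
tool_rot: [-0.001, 0.707, 0.708, -0.0]
contact_force: [-0.6, 1.4, -0.8]
gripper_width: 0.998
grasp_force: 0.0
```

>>> drive_tool:
  deltas:
    - {"gripper": 0,"offset": [0,0,0],"angular": [0,0,0]}
    - {"gripper": 230,"offset": [0,0,0],"angular": [0,0,0]}
    - {"gripper": 230,"offset": [0,0,0],"angular": [0,0,0]}
    - {"gripper": 230,"offset": [0,0,0.0],"angular": [0,0,0]}
    - {"gripper": 230,"offset": [0,0,0],"angular": [0,0,0]}
  grip_force: 45

```text
t: 11.95
eef_pos: [0.5564, -0.3988, 0.0819]
tool_rot: [0.0, 0.706, 0.708, 0.0]
contact_force: [-1.3, -0.6, 4.6]
gripper_width: 0.332
grasp_force: 2.9
```

>>> drive_tool:
  deltas:
    - {"gripper": 230,"offset": [0,0,0],"angular": [0,0,0]}
    - {"gripper": 230,"offset": [0,0,0],"angular": [0,0,0]}
    - {"gripper": 230,"offset": [0,0,0],"angular": [0,0,0]}
    - {"gripper": 230,"offset": [0,0,0],"angular": [0,0,0]}

```text
t: 12.35
eef_pos: [0.5563, -0.3988, 0.0821]
tool_rot: [0.0, 0.707, 0.708, 0.0]
contact_force: [-0.7, 1.6, 6.0]
gripper_width: 0.312
grasp_force: 44.4
```

```bash
python3 plan.py .6603 .1492 .19 0
```

```text
at [ 0.5563 -0.3988  0.0821] phi 0.1 F [-0.7  1.6  6. ] w 0.312 t 12.35
  off [ 0.183  0.035 -0.036] ang [0.    0.    0.001]
  off [ 0.183  0.035 -0.036] ang [0.    0.    0.001]
  off [ 0.183  0.035 -0.036] ang [0.    0.    0.001]
```

>>> drive_tool:
  deltas:
    - {"gripper": 230,"offset": [0,0,-0.01],"angular": [0,0,0]}
    - {"gripper": 230,"offset": [0,0,-0.035],"angular": [0,0,0]}
    - {"gripper": 230,"offset": [0,0,-0.07],"angular": [0,0,0]}
    - {"gripper": 230,"offset": [0,0,-0.1],"angular": [0,0,0]}
    - {"gripper": 230,"offset": [0.005,0.001,-0.11],"angular": [0,0,0]}

```text
t: 12.85
eef_pos: [0.5578, -0.3955, 0.1951]
tool_rot: [0.003, 0.707, 0.707, 0.0]
contact_force: [-0.6, -0.8, -1.6]
gripper_width: 0.307
grasp_force: 44.6
```

>>> drive_tool:
  deltas:
    - {"gripper": 230,"offset": [0.02,0.004,0],"angular": [0,0,0]}
    - {"gripper": 230,"offset": [0.055,0.01,0],"angular": [0,0,0]}
    - {"gripper": 230,"offset": [0.095,0.018,0],"angular": [0,0,0]}
    - {"gripper": 230,"offset": [0.135,0.026,0],"angular": [0,0,0]}
    - {"gripper": 230,"offset": [0.175,0.033,0],"angular": [0,0,0]}

```text
t: 13.35
eef_pos: [0.5896, -0.2161, 0.1903]
tool_rot: [-0.001, 0.706, 0.708, -0.0]
contact_force: [0.5, -0.2, -1.6]
gripper_width: 0.313
grasp_force: 44.5
```

>>> drive_tool:
  deltas:
    - {"gripper": 230,"offset": [0.04,0.008,0],"angular": [0,0,0]}
    - {"gripper": 230,"offset": [0.08,0.015,0],"angular": [0,0,0]}
    - {"gripper": 230,"offset": [0.12,0.023,0],"angular": [0,0,0]}
    - {"gripper": 230,"offset": [0.16,0.03,0],"angular": [0,0,0]}
    - {"gripper": 230,"offset": [0.2,0.038,0],"angular": [0,0,0]}

```text
t: 13.85
eef_pos: [0.6268, -0.0163, 0.1904]
tool_rot: [-0.001, 0.706, 0.708, -0.001]
contact_force: [0.3, -1.1, -1.9]
gripper_width: 0.311
grasp_force: 44.5
```

>>> drive_tool:
  deltas:
    - {"gripper": 230,"offset": [0.04,0.008,0],"angular": [0,0,0]}
    - {"gripper": 230,"offset": [0.08,0.015,0],"angular": [0,0,0]}
    - {"gripper": 230,"offset": [0.12,0.023,0],"angular": [0,0,0]}
    - {"gripper": 230,"offset": [0.15,0.028,0],"angular": [0,0,0]}
    - {"gripper": 230,"offset": [0.165,0.031,0],"angular": [0,0,0]}

```text
t: 14.35
eef_pos: [0.6573, 0.1514, 0.19]
tool_rot: [-0.001, 0.705, 0.709, -0.0]
contact_force: [0.7, 0.9, -0.8]
gripper_width: 0.309
grasp_force: 44.5
```

>>> drive_tool:
  deltas:
    - {"gripper": 230,"offset": [0.003,0.001,0],"angular": [0,0,0]}
    - {"gripper": 230,"offset": [0.003,0.001,0],"angular": [0,0,0]}
    - {"gripper": 230,"offset": [0.003,0.001,0],"angular": [0,0,0]}
    - {"gripper": 230,"offset": [0.003,0.001,0],"angular": [0,0,0]}
    - {"gripper": 230,"offset": [0.003,0.001,0],"angular": [0,0,0]}

```text
t: 14.85
eef_pos: [0.6593, 0.1479, 0.1916]
tool_rot: [0.0, 0.707, 0.707, -0.0]
contact_force: [0.5, 0.4, -2.1]
gripper_width: 0.31
grasp_force: 44.5
```

>>> drive_tool:
  deltas:
    - {"gripper": 230,"offset": [0,0,0],"angular": [0,0,0]}
    - {"gripper": 230,"offset": [0,0,0],"angular": [0,0,0]}
    - {"gripper": 230,"offset": [0,0,0],"angular": [0,0,0]}

```text
t: 15.15
eef_pos: [0.6593, 0.1494, 0.1914]
tool_rot: [-0.0, 0.707, 0.708, 0.0]
contact_force: [-0.5, 0.1, -2.3]
gripper_width: 0.309
grasp_force: 44.5
```

```bash
python3 plan.py .6603 .1492 .088 0
```

```text
at [0.6593 0.1494 0.1914] phi 0.1 F [-0.5  0.1 -2.3] w 0.309 t 15.15
  off [-0.     0.001  0.103] ang [ 0.    -0.     0.002]
```

>>> drive_tool:
  deltas:
    - {"gripper": 230,"offset": [0,0.001,0.02],"angular": [0,0,0]}
    - {"gripper": 230,"offset": [0,0.001,0.05],"angular": [0,0,0]}
    - {"gripper": 230,"offset": [0,0.001,0.077],"angular": [0,0,0]}
    - {"gripper": 230,"offset": [0,0.001,0.092],"angular": [0,0,0]}
    - {"gripper": 230,"offset": [0,0.001,0.099],"angular": [0,0,0]}

```text
t: 15.65
eef_pos: [0.6596, 0.1495, 0.0908]
tool_rot: [-0.001, 0.706, 0.708, -0.001]
contact_force: [-0.1, -0.2, -1.2]
gripper_width: 0.314
grasp_force: 44.5
```

>>> drive_tool:
  deltas:
    - {"gripper": 230,"offset": [0,0,0],"angular": [0,0,0]}
    - {"gripper": 230,"offset": [0,0,0.001],"angular": [0,0,0]}
    - {"gripper": 230,"offset": [0,0,0.002],"angular": [0,0,0]}
    - {"gripper": 230,"offset": [0,0,0.003],"angular": [0,0,0]}
    - {"gripper": 230,"offset": [0,0,0.0035],"angular": [0,0,0]}

```text
t: 16.15
eef_pos: [0.6606, 0.1496, 0.0894]
tool_rot: [0.0, 0.707, 0.708, 0.0]
contact_force: [0.2, 0.2, -1.6]
gripper_width: 0.311
grasp_force: 44.5
```

>>> drive_tool:
  deltas:
    - {"gripper": 230,"offset": [0,0,0.0005],"angular": [0,0,0]}
    - {"gripper": 230,"offset": [0,0,0.001],"angular": [0,0,0]}
    - {"gripper": 230,"offset": [0,0,0.001],"angular": [0,0,0]}
    - {"gripper": 230,"offset": [0,0,0.001],"angular": [0,0,0]}

```text
t: 16.55
eef_pos: [0.6603, 0.1496, 0.0881]
tool_rot: [-0.0, 0.707, 0.708, 0.0]
contact_force: [-1.2, -0.5, 1.0]
gripper_width: 0.312
grasp_force: 44.8
```

>>> drive_tool:
  deltas:
    - {"gripper": 150,"offset": [0,0,0.0003],"angular": [0,0,0]}
    - {"gripper": 100,"offset": [0,0,0],"angular": [0,0,0]}
    - {"gripper": 30,"offset": [0,0,0],"angular": [0,0,0]}
    - {"gripper": 0,"offset": [0,0,0],"angular": [0,0,0]}
    - {"gripper": 0,"offset": [0,0,0],"angular": [0,0,0]}

```text
t: 17.05
eef_pos: [0.6603, 0.1495, 0.0879]
tool_rot: [0.0, 0.707, 0.708, 0.0]
contact_force: [0.6, -0.8, -0.1]
gripper_width: 0.997
grasp_force: 0.0
```

>>> drive_tool:
  deltas:
    - {"gripper": 0,"offset": [0,0,-0.01],"angular": [0,0,0]}
    - {"gripper": 0,"offset": [0,0,-0.035],"angular": [0,0,0]}
    - {"gripper": 0,"offset": [0,0,-0.07],"angular": [0,0,0]}
    - {"gripper": 0,"offset": [0,0,-0.1],"angular": [0,0,0]}
    - {"gripper": 0,"offset": [0,0,-0.11],"angular": [0,0,0]}

```text
t: 17.55
eef_pos: [0.6621, 0.1494, 0.2023]
tool_rot: [0.001, 0.707, 0.708, 0.003]
contact_force: [-0.1, -1.4, -0.4]
gripper_width: 1.002
grasp_force: 0.0
```

```bash
python3 plan.py .446 -.1091 .16 36
```

```text
at [0.6621 0.1494 0.2023] phi 0.1 F [-0.1 -1.4 -0.4] w 1.002 t 17.55
  off [-0.129 -0.108  0.02 ] ang [ 0.004  0.    -0.399]
  off [-0.089 -0.143  0.021] ang [ 0.004  0.    -0.399]
```

>>> drive_tool:
  deltas:
    - {"gripper": 0,"offset": [-0.008,-0.006,0],"angular": [0,0,-0.03]}
    - {"gripper": 0,"offset": [-0.03,-0.025,0],"angular": [0,0,-0.1]}
    - {"gripper": 0,"offset": [-0.06,-0.05,0.005],"angular": [0,0,-0.2]}
    - {"gripper": 0,"offset": [-0.095,-0.079,0.01],"angular": [0,0,-0.3]}
    - {"gripper": 0,"offset": [-0.129,-0.107,0.018],"angular": [0,0,-0.4]}

```text
t: 18.05
eef_pos: [0.5509, 0.0187, 0.1785]
tool_rot: [-0.001, 0.585, 0.811, -0.001]
contact_force: [0.5, -1.4, -0.3]
gripper_width: 0.997
grasp_force: 0.0
```

>>> drive_tool:
  deltas:
    - {"gripper": 0,"offset": [-0.023,-0.037,0.005],"angular": [0,0,-0.11]}
    - {"gripper": 0,"offset": [-0.047,-0.074,0.01],"angular": [0,0,-0.21]}
    - {"gripper": 0,"offset": [-0.068,-0.107,0.015],"angular": [0,0,-0.3]}
    - {"gripper": 0,"offset": [-0.082,-0.13,0.018],"angular": [0,0,-0.37]}
    - {"gripper": 0,"offset": [-0.09,-0.142,0.02],"angular": [0,0,-0.4]}

```text
t: 18.55
eef_pos: [0.4424, -0.1114, 0.1585]
tool_rot: [-0.002, 0.453, 0.891, -0.001]
contact_force: [0.1, 0.4, 0.0]
gripper_width: 0.992
grasp_force: 0.0
```

>>> drive_tool:
  deltas:
    - {"gripper": 0,"offset": [0,0,0],"angular": [0,0,0]}
    - {"gripper": 0,"offset": [0,0,0],"angular": [0,0,0]}
    - {"gripper": 0,"offset": [0,0,0],"angular": [0,0,0]}
    - {"gripper": 0,"offset": [0,0,0],"angular": [0,0,0]}
    - {"gripper": 0,"offset": [0,0,0],"angular": [0,0,0]}

```text
t: 19.05
eef_pos: [0.4469, -0.1086, 0.1598]
tool_rot: [0.0, 0.453, 0.892, 0.0]
contact_force: [-0.3, -0.1, -0.9]
gripper_width: 1.001
grasp_force: 0.0
```

```bash
python3 plan.py .446 -.1091 .082 36; python3 - <<'E'
from h import *
cv2.imwrite('pics/s4.png',cv2.resize(optics.read_camera('side')[110:350,140:460],None,fx=2.4,fy=2.4,interpolation=2))
E
```

```text
at [ 0.4469 -0.1086  0.1598] phi 36.2 F [-0.3 -0.1 -0.9] w 1.001 t 19.05
  off [ 0.    -0.001  0.078] ang [0.    0.    0.004]
```

View pics/s4.png

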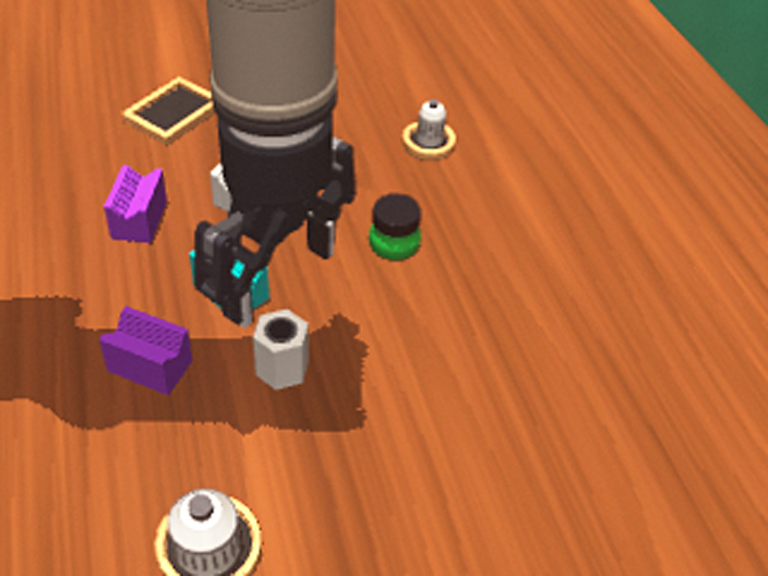

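Both chucks stand in their trays, the small one at (431,125) and the big one at (205,530). The hex block (281,348) is clear of its neighbours.

>>> drive_tool:
  deltas:
    - {"gripper": 0,"offset": [0,-0.001,0.02],"angular": [0,0,0]}
    - {"gripper": 0,"offset": [0,-0.001,0.045],"angular": [0,0,0]}
    - {"gripper": 0,"offset": [0,-0.001,0.065],"angular": [0,0,0]}
    - {"gripper": 0,"offset": [0,-0.001,0.075],"angular": [0,0,0]}
    - {"gripper": 0,"offset": [0,-0.001,0.078],"angular": [0,0,0]}
  grip_force: 60

```text
t: 19.6
eef_pos: [0.4453, -0.1097, 0.0811]
tool_rot: [-0.001, 0.453, 0.891, -0.0]
contact_force: [-0.7, 0.1, 0.1]
gripper_width: 1.0
grasp_force: 0.0
```

>>> drive_tool:
  deltas:
    - {"gripper": 0,"offset": [0,0,0],"angular": [0,0,0]}
    - {"gripper": 210,"offset": [0,0,0],"angular": [0,0,0]}
    - {"gripper": 210,"offset": [0,0,0],"angular": [0,0,0]}
    - {"gripper": 210,"offset": [0,0,0.0],"angular": [0,0,0]}
    - {"gripper": 210,"offset": [0,0,0],"angular": [0,0,0]}

```text
t: 20.1
eef_pos: [0.4458, -0.1101, 0.0826]
tool_rot: [0.0, 0.453, 0.891, 0.0]
contact_force: [-1.9, -1.2, 7.5]
gripper_width: 0.458
grasp_force: 60.5
```

>>> drive_tool:
  deltas:
    - {"gripper": 210,"offset": [0,0,0],"angular": [0,0,0]}
    - {"gripper": 210,"offset": [0,0,0],"angular": [0,0,0]}
    - {"gripper": 210,"offset": [0,0,0],"angular": [0,0,0]}
    - {"gripper": 210,"offset": [0,0,0],"angular": [0,0,0]}

```text
t: 20.5
eef_pos: [0.4458, -0.1101, 0.0826]
tool_rot: [0.0, 0.453, 0.891, 0.0]
contact_force: [-2.1, -0.6, 7.2]
gripper_width: 0.465
grasp_force: 60.5
```

>>> drive_tool:
  deltas:
    - {"gripper": 210,"offset": [0,0,-0.01],"angular": [0,0,0]}
    - {"gripper": 210,"offset": [0,0,-0.035],"angular": [0,0,0]}
    - {"gripper": 210,"offset": [0,0,-0.07],"angular": [0,0,0]}
    - {"gripper": 210,"offset": [0,0,-0.1],"angular": [0,0,0]}
    - {"gripper": 210,"offset": [0,0,-0.11],"angular": [0,0,0]}

```text
t: 21.0
eef_pos: [0.4465, -0.1101, 0.1946]
tool_rot: [0.002, 0.453, 0.891, 0.001]
contact_force: [0.6, 0.5, -3.9]
gripper_width: 0.462
grasp_force: 62.0
```

```bash
python3 plan.py .5204 .3988 .19 55
```

```text
at [ 0.4465 -0.1101  0.1946] phi 36.1 F [ 0.6  0.5 -3.9] w 0.462 t 21.00
  off [0.123 0.12  0.002] ang [ 0.001  0.001 -0.14 ]
  off [0.109 0.133 0.002] ang [ 0.001  0.001 -0.14 ]
  off [0.093 0.144 0.002] ang [ 0.001  0.001 -0.14 ]
```

>>> drive_tool:
  deltas:
    - {"gripper": 210,"offset": [0.012,0.012,0],"angular": [0,0,-0.02]}
    - {"gripper": 210,"offset": [0.036,0.035,0],"angular": [0,0,-0.05]}
    - {"gripper": 210,"offset": [0.065,0.063,0],"angular": [0,0,-0.08]}
    - {"gripper": 210,"offset": [0.094,0.092,0],"angular": [0,0,-0.11]}
    - {"gripper": 210,"offset": [0.123,0.12,0],"angular": [0,0,-0.14]}

```text
t: 21.5
eef_pos: [0.469, 0.0627, 0.1904]
tool_rot: [-0.001, 0.403, 0.915, -0.001]
contact_force: [1.7, 0.5, -5.3]
gripper_width: 0.459
grasp_force: 61.8
```

>>> drive_tool:
  deltas:
    - {"gripper": 210,"offset": [0.022,0.027,0],"angular": [0,0,-0.03]}
    - {"gripper": 210,"offset": [0.044,0.053,0],"angular": [0,0,-0.06]}
    - {"gripper": 210,"offset": [0.065,0.08,0],"angular": [0,0,-0.09]}
    - {"gripper": 210,"offset": [0.087,0.106,0],"angular": [0,0,-0.12]}
    - {"gripper": 210,"offset": [0.109,0.133,0],"angular": [0,0,-0.14]}

```text
t: 22.0
eef_pos: [0.4932, 0.2323, 0.1898]
tool_rot: [-0.001, 0.352, 0.936, -0.001]
contact_force: [1.1, 0.3, -4.2]
gripper_width: 0.462
grasp_force: 61.8
```

>>> drive_tool:
  deltas:
    - {"gripper": 210,"offset": [0.023,0.036,0],"angular": [0,0,-0.03]}
    - {"gripper": 210,"offset": [0.046,0.071,0],"angular": [0,0,-0.06]}
    - {"gripper": 210,"offset": [0.068,0.105,0],"angular": [0,0,-0.1]}
    - {"gripper": 210,"offset": [0.084,0.13,0],"angular": [0,0,-0.13]}
    - {"gripper": 210,"offset": [0.093,0.144,0],"angular": [0,0,-0.14]}

```text
t: 22.5
eef_pos: [0.5174, 0.4042, 0.1891]
tool_rot: [-0.002, 0.298, 0.955, -0.001]
contact_force: [0.8, -0.3, -4.4]
gripper_width: 0.461
grasp_force: 61.7
```

>>> drive_tool:
  deltas:
    - {"gripper": 210,"offset": [0,0,0],"angular": [0,0,0]}
    - {"gripper": 210,"offset": [0,0,0],"angular": [0,0,0]}
    - {"gripper": 210,"offset": [0,0,0],"angular": [0,0,0]}
    - {"gripper": 210,"offset": [0,0,0],"angular": [0,0,0]}
    - {"gripper": 210,"offset": [0,0,0],"angular": [0,0,0]}

```text
t: 23.0
eef_pos: [0.5202, 0.399, 0.1919]
tool_rot: [-0.0, 0.301, 0.954, -0.0]
contact_force: [0.5, -0.6, -5.2]
gripper_width: 0.461
grasp_force: 61.8
```

>>> drive_tool:
  deltas:
    - {"gripper": 210,"offset": [0,0,0],"angular": [0,0,0]}
    - {"gripper": 210,"offset": [0,0,0],"angular": [0,0,0]}
    - {"gripper": 210,"offset": [0,0,0],"angular": [0,0,0]}

```text
t: 23.3
eef_pos: [0.5201, 0.3998, 0.192]
tool_rot: [0.0, 0.301, 0.954, 0.0]
contact_force: [0.6, -0.4, -5.0]
gripper_width: 0.463
grasp_force: 61.8
```

```bash
python3 plan.py .5204 .3988 .0885 55
```

```text
at [0.5201 0.3998 0.192 ] phi 55.0 F [ 0.6 -0.4 -5. ] w 0.463 t 23.30
  off [-0.001 -0.001  0.104] ang [ 0. -0. -0.]
```

>>> drive_tool:
  deltas:
    - {"gripper": 210,"offset": [-0.001,-0.001,0.02],"angular": [0,0,0]}
    - {"gripper": 210,"offset": [-0.001,-0.001,0.05],"angular": [0,0,0]}
    - {"gripper": 210,"offset": [-0.001,-0.001,0.077],"angular": [0,0,0]}
    - {"gripper": 210,"offset": [-0.001,-0.001,0.092],"angular": [0,0,0]}
    - {"gripper": 210,"offset": [-0.001,-0.001,0.099],"angular": [0,0,0]}

```text
t: 23.8
eef_pos: [0.5197, 0.3981, 0.0913]
tool_rot: [-0.001, 0.301, 0.954, -0.001]
contact_force: [-0.5, 0.6, -4.6]
gripper_width: 0.458
grasp_force: 61.7
```

>>> drive_tool:
  deltas:
    - {"gripper": 210,"offset": [0,0,0],"angular": [0,0,0]}
    - {"gripper": 210,"offset": [0,0,0.001],"angular": [0,0,0]}
    - {"gripper": 210,"offset": [0,0,0.002],"angular": [0,0,0]}
    - {"gripper": 210,"offset": [0,0,0.003],"angular": [0,0,0]}
    - {"gripper": 210,"offset": [0,0,0.0035],"angular": [0,0,0]}

```text
t: 24.3
eef_pos: [0.5205, 0.3987, 0.09]
tool_rot: [0.0, 0.301, 0.954, 0.0]
contact_force: [0.1, -0.0, -3.9]
gripper_width: 0.464
grasp_force: 61.7
```

>>> drive_tool:
  deltas:
    - {"gripper": 210,"offset": [0,0,0.0005],"angular": [0,0,0]}
    - {"gripper": 210,"offset": [0,0,0.001],"angular": [0,0,0]}
    - {"gripper": 210,"offset": [0,0,0.001],"angular": [0,0,0]}
    - {"gripper": 210,"offset": [0,0,0.001],"angular": [0,0,0]}

```text
t: 24.7
eef_pos: [0.5204, 0.3986, 0.0887]
tool_rot: [0.0, 0.301, 0.954, 0.0]
contact_force: [-1.0, -0.2, -0.1]
gripper_width: 0.463
grasp_force: 62.2
```

>>> drive_tool:
  deltas:
    - {"gripper": 210,"offset": [0,0,0.0005],"angular": [0,0,0]}
    - {"gripper": 100,"offset": [0,0,0.0005],"angular": [0,0,0]}
    - {"gripper": 30,"offset": [0,0,0],"angular": [0,0,0]}
    - {"gripper": 0,"offset": [0,0,0],"angular": [0,0,0]}
    - {"gripper": 0,"offset": [0,0,0],"angular": [0,0,0]}

```text
t: 25.2
eef_pos: [0.5205, 0.3986, 0.0885]
tool_rot: [0.0, 0.301, 0.954, 0.0]
contact_force: [-1.2, 0.2, -0.1]
gripper_width: 1.003
grasp_force: 0.0
```

>>> drive_tool:
  deltas:
    - {"gripper": 0,"offset": [0,0,-0.01],"angular": [0,0,0]}
    - {"gripper": 0,"offset": [0,0,-0.035],"angular": [0,0,0]}
    - {"gripper": 0,"offset": [0,0,-0.07],"angular": [0,0,0]}
    - {"gripper": 0,"offset": [0,0,-0.1],"angular": [0,0,0]}
    - {"gripper": 0,"offset": [0,0,-0.11],"angular": [0,0,0]}

```text
t: 25.7
eef_pos: [0.5219, 0.3995, 0.2028]
tool_rot: [0.002, 0.301, 0.954, 0.003]
contact_force: [0.3, 0.2, -0.6]
gripper_width: 0.998
grasp_force: 0.0
```

```bash
python3 plan.py .4557 .113 .17 134.2
```

```text
at [0.5219 0.3995 0.2028] phi 55.0 F [ 0.3  0.2 -0.6] w 0.998 t 25.70
  off [-0.055 -0.136  0.016] ang [ 0.003  0.003 -0.88 ]
  off [ 0.044 -0.14   0.016] ang [ 0.003  0.003 -0.88 ]
```

>>> drive_tool:
  deltas:
    - {"gripper": 0,"offset": [-0.006,-0.014,0],"angular": [0,0,-0.12]}
    - {"gripper": 0,"offset": [-0.018,-0.044,0],"angular": [0,0,-0.31]}
    - {"gripper": 0,"offset": [-0.03,-0.074,0.003],"angular": [0,0,-0.5]}
    - {"gripper": 0,"offset": [-0.043,-0.105,0.006],"angular": [0,0,-0.69]}
    - {"gripper": 0,"offset": [-0.055,-0.136,0.01],"angular": [0,0,-0.88]}

```text
t: 26.2
eef_pos: [0.4869, 0.2542, 0.1883]
tool_rot: [0.0, -0.043, 0.999, -0.0]
contact_force: [0.4, -0.6, 1.0]
gripper_width: 1.001
grasp_force: 0.0
```

>>> drive_tool:
  deltas:
    - {"gripper": 0,"offset": [0.01,-0.032,0.004],"angular": [0,0,-0.19]}
    - {"gripper": 0,"offset": [0.02,-0.064,0.008],"angular": [0,0,-0.38]}
    - {"gripper": 0,"offset": [0.03,-0.096,0.012],"angular": [0,0,-0.57]}
    - {"gripper": 0,"offset": [0.039,-0.124,0.016],"angular": [0,0,-0.76]}
    - {"gripper": 0,"offset": [0.044,-0.14,0.018],"angular": [0,0,-0.88]}

```text
t: 26.7
eef_pos: [0.4535, 0.1096, 0.1699]
tool_rot: [-0.001, -0.377, 0.926, -0.0]
contact_force: [-0.6, -0.2, -0.0]
gripper_width: 0.998
grasp_force: 0.0
```

>>> drive_tool:
  deltas:
    - {"gripper": 0,"offset": [0,0,0],"angular": [0,0,0]}
    - {"gripper": 0,"offset": [0,0,0],"angular": [0,0,0]}
    - {"gripper": 0,"offset": [0,0,0],"angular": [0,0,0]}
    - {"gripper": 0,"offset": [0,0,0],"angular": [0,0,0]}
    - {"gripper": 0,"offset": [0,0,0],"angular": [0,0,0]}

```text
t: 27.2
eef_pos: [0.4549, 0.1135, 0.1705]
tool_rot: [0.0, -0.377, 0.926, 0.0]
contact_force: [-0.2, 0.1, -0.4]
gripper_width: 1.006
grasp_force: 0.0
```

>>> drive_tool:
  deltas:
    - {"gripper": 0,"offset": [0,0,0],"angular": [0,0,0]}
    - {"gripper": 0,"offset": [0,0,0],"angular": [0,0,0]}
    - {"gripper": 0,"offset": [0,0,0],"angular": [0,0,0]}

```text
t: 27.5
eef_pos: [0.4547, 0.1126, 0.1704]
tool_rot: [-0.0, -0.376, 0.927, 0.0]
contact_force: [0.7, -1.0, 0.0]
gripper_width: 1.0
grasp_force: 0.0
```

```bash
python3 plan.py .4557 .113 .081 134.2; python3 - <<'E'
from h import *
cv2.imwrite('pics/s5.png',cv2.resize(optics.read_camera('side')[90:300,140:420],None,fx=2.8,fy=2.8,interpolation=2))
E
```

```text
at [0.4547 0.1126 0.1704] phi 134.2 F [ 0.7 -1.   0. ] w 1.000 t 27.50
  off [-0.001 -0.     0.089] ang [ 0. -0. -0.]
```

View pics/s5.png

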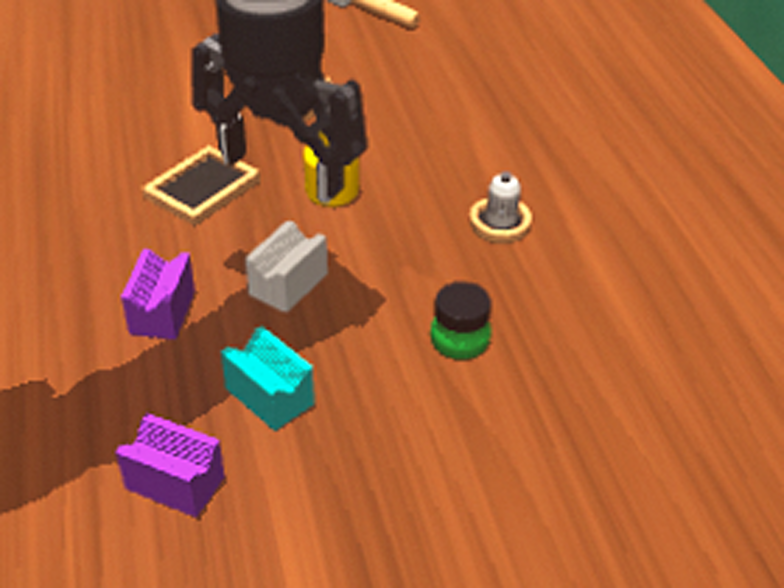

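The steel V-block (287,265) is below the gripper and clear of the turquoise block (268,378) and the purple block (157,292). Gripping across its width.

>>> drive_tool:
  deltas:
    - {"gripper": 0,"offset": [-0.001,0,0.02],"angular": [0,0,0]}
    - {"gripper": 0,"offset": [-0.001,0,0.05],"angular": [0,0,0]}
    - {"gripper": 0,"offset": [-0.001,0,0.074],"angular": [0,0,0]}
    - {"gripper": 0,"offset": [-0.001,0,0.085],"angular": [0,0,0]}
    - {"gripper": 0,"offset": [-0.001,0,0.089],"angular": [0,0,0]}
  grip_force: 80

```text
t: 28.05
eef_pos: [0.455, 0.1131, 0.0805]
tool_rot: [-0.001, -0.376, 0.927, 0.0]
contact_force: [-0.5, 0.0, 0.4]
gripper_width: 1.002
grasp_force: 0.0
```

>>> drive_tool:
  deltas:
    - {"gripper": 0,"offset": [0,0,0],"angular": [0,0,0]}
    - {"gripper": 210,"offset": [0,0,0],"angular": [0,0,0]}
    - {"gripper": 210,"offset": [0,0,0],"angular": [0,0,0]}
    - {"gripper": 210,"offset": [0,0,0.0],"angular": [0,0,0]}
    - {"gripper": 210,"offset": [0,0,0],"angular": [0,0,0]}

```text
t: 28.55
eef_pos: [0.4564, 0.1131, 0.0825]
tool_rot: [0.001, -0.376, 0.927, -0.0]
contact_force: [-0.1, -1.5, 8.0]
gripper_width: 0.455
grasp_force: 80.4
```

>>> drive_tool:
  deltas:
    - {"gripper": 210,"offset": [0,0,0],"angular": [0,0,0]}
    - {"gripper": 210,"offset": [0,0,0],"angular": [0,0,0]}
    - {"gripper": 210,"offset": [0,0,0],"angular": [0,0,0]}
    - {"gripper": 210,"offset": [0,0,0],"angular": [0,0,0]}

```text
t: 28.95
eef_pos: [0.4564, 0.1131, 0.0825]
tool_rot: [0.001, -0.376, 0.927, -0.0]
contact_force: [-0.7, -1.7, 8.9]
gripper_width: 0.453
grasp_force: 80.4
```

>>> drive_tool:
  deltas:
    - {"gripper": 210,"offset": [0,0,-0.01],"angular": [0,0,0]}
    - {"gripper": 210,"offset": [0,0,-0.035],"angular": [0,0,0]}
    - {"gripper": 210,"offset": [0,0,-0.07],"angular": [0,0,0]}
    - {"gripper": 210,"offset": [0,0,-0.1],"angular": [0,0,0]}
    - {"gripper": 210,"offset": [0,0,-0.11],"angular": [0,0,0]}

```text
t: 29.45
eef_pos: [0.4562, 0.1135, 0.1942]
tool_rot: [0.002, -0.376, 0.927, -0.0]
contact_force: [0.5, 0.8, -5.3]
gripper_width: 0.456
grasp_force: 82.1
```

```bash
python3 plan.py .3985 .2661 .19 127.3
```

```text
at [0.4562 0.1135 0.1942] phi 134.2 F [ 0.5  0.8 -5.3] w 0.456 t 29.45
  off [-0.065  0.15   0.004] ang [-0.002  0.005  0.153]
```

>>> drive_tool:
  deltas:
    - {"gripper": 210,"offset": [-0.005,0.012,0],"angular": [0,0,0.01]}
    - {"gripper": 210,"offset": [-0.018,0.04,0],"angular": [0,0,0.04]}
    - {"gripper": 210,"offset": [-0.034,0.078,0],"angular": [0,0,0.08]}
    - {"gripper": 210,"offset": [-0.05,0.116,0],"angular": [0,0,0.12]}
    - {"gripper": 210,"offset": [-0.061,0.141,0],"angular": [0,0,0.15]}

```text
t: 29.95
eef_pos: [0.3987, 0.2591, 0.1906]
tool_rot: [-0.001, -0.322, 0.947, 0.0]
contact_force: [-0.0, -0.3, -5.6]
gripper_width: 0.458
grasp_force: 81.9
```

>>> drive_tool:
  deltas:
    - {"gripper": 210,"offset": [-0.005,0.008,0],"angular": [0,0,0]}
    - {"gripper": 210,"offset": [-0.005,0.009,0],"angular": [0,0,0]}
    - {"gripper": 210,"offset": [-0.005,0.009,0],"angular": [0,0,0]}
    - {"gripper": 210,"offset": [-0.005,0.009,0],"angular": [0,0,0]}
    - {"gripper": 210,"offset": [-0.005,0.009,0],"angular": [0,0,0]}

```text
t: 30.45
eef_pos: [0.3998, 0.2656, 0.1912]
tool_rot: [-0.0, -0.32, 0.947, -0.0]
contact_force: [0.2, -0.8, -4.9]
gripper_width: 0.457
grasp_force: 81.9
```

>>> drive_tool:
  deltas:
    - {"gripper": 210,"offset": [0,0,0],"angular": [0,0,0]}
    - {"gripper": 210,"offset": [0,0,0],"angular": [0,0,0]}
    - {"gripper": 210,"offset": [0,0,0],"angular": [0,0,0]}
    - {"gripper": 210,"offset": [0,0,0],"angular": [0,0,0]}

```text
t: 30.85
eef_pos: [0.3994, 0.267, 0.1915]
tool_rot: [0.0, -0.321, 0.947, 0.0]
contact_force: [-0.6, -0.2, -4.7]
gripper_width: 0.455
grasp_force: 81.9
```

```bash
python3 plan.py .3985 .2661 .0885 127.3; python3 - <<'E'
from h import *
cv2.imwrite('pics/s6.png',cv2.resize(optics.read_camera('side')[70:270,120:390],None,fx=2.9,fy=2.9,interpolation=2))
E
```

```text
at [0.3994 0.267  0.1915] phi 127.4 F [-0.6 -0.2 -4.7] w 0.455 t 30.85
  off [ 0.001 -0.     0.103] ang [0.    0.    0.003]
```

View pics/s6.png

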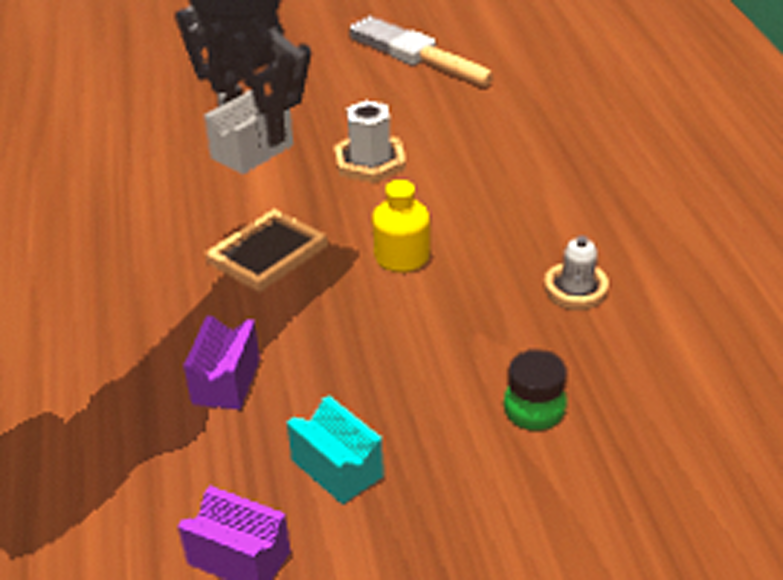

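The hex block stands in its tray (370,140). The V-block is held level over the oblong tray (267,247). Lowering it.

>>> drive_tool:
  deltas:
    - {"gripper": 210,"offset": [0.001,0,0.02],"angular": [0,0,0]}
    - {"gripper": 210,"offset": [0.001,0,0.05],"angular": [0,0,0]}
    - {"gripper": 210,"offset": [0.001,0,0.076],"angular": [0,0,0]}
    - {"gripper": 210,"offset": [0.001,0,0.091],"angular": [0,0,0]}
    - {"gripper": 210,"offset": [0.001,0,0.098],"angular": [0,0,0]}

```text
t: 31.4
eef_pos: [0.398, 0.2661, 0.092]
tool_rot: [-0.001, -0.321, 0.947, -0.0]
contact_force: [-0.2, 0.6, -4.6]
gripper_width: 0.458
grasp_force: 81.7
```

>>> drive_tool:
  deltas:
    - {"gripper": 210,"offset": [0,0,0],"angular": [0,0,0]}
    - {"gripper": 210,"offset": [0,0,0.001],"angular": [0,0,0]}
    - {"gripper": 210,"offset": [0,0,0.002],"angular": [0,0,0]}
    - {"gripper": 210,"offset": [0,0,0.003],"angular": [0,0,0]}
    - {"gripper": 210,"offset": [0,0,0.0035],"angular": [0,0,0]}

```text
t: 31.9
eef_pos: [0.3988, 0.2665, 0.0903]
tool_rot: [0.0, -0.321, 0.947, 0.0]
contact_force: [0.5, 0.8, -4.4]
gripper_width: 0.459
grasp_force: 81.7
```

>>> drive_tool:
  deltas:
    - {"gripper": 210,"offset": [0,0,0.0005],"angular": [0,0,0]}
    - {"gripper": 210,"offset": [0,0,0.001],"angular": [0,0,0]}
    - {"gripper": 210,"offset": [0,0,0.001],"angular": [0,0,0]}
    - {"gripper": 210,"offset": [0,0,0.001],"angular": [0,0,0]}

```text
t: 32.3
eef_pos: [0.3986, 0.2664, 0.0889]
tool_rot: [-0.0, -0.321, 0.947, -0.0]
contact_force: [-0.6, 0.7, -5.1]
gripper_width: 0.455
grasp_force: 81.7
```

>>> drive_tool:
  deltas:
    - {"gripper": 210,"offset": [0,0,0.0005],"angular": [0,0,0]}
    - {"gripper": 210,"offset": [0,0,0.001],"angular": [0,0,0]}
    - {"gripper": 210,"offset": [0,0,0.001],"angular": [0,0,0]}
    - {"gripper": 210,"offset": [0,0,0.001],"angular": [0,0,0]}

```text
t: 32.7
eef_pos: [0.3986, 0.2664, 0.0885]
tool_rot: [0.0, -0.321, 0.947, -0.0]
contact_force: [-3.0, -0.9, 4.8]
gripper_width: 0.455
grasp_force: 83.4
```

Contact made. Release, lift and back off to the side to check.

>>> drive_tool:
  deltas:
    - {"gripper": 100,"offset": [0,0,0],"angular": [0,0,0]}
    - {"gripper": 30,"offset": [0,0,0],"angular": [0,0,0]}
    - {"gripper": 0,"offset": [0,0,0],"angular": [0,0,0]}
    - {"gripper": 0,"offset": [0,0,0],"angular": [0,0,0]}
    - {"gripper": 0,"offset": [0,0,0],"angular": [0,0,0]}

```text
t: 33.2
eef_pos: [0.3987, 0.2664, 0.0879]
tool_rot: [0.0, -0.321, 0.947, 0.0]
contact_force: [-0.1, -0.3, -0.0]
gripper_width: 0.998
grasp_force: 0.0
```

>>> drive_tool:
  deltas:
    - {"gripper": 0,"offset": [0,0,-0.01],"angular": [0,0,0]}
    - {"gripper": 0,"offset": [0,0,-0.035],"angular": [0,0,0]}
    - {"gripper": 0,"offset": [0,0,-0.075],"angular": [0,0,0]}
    - {"gripper": 0,"offset": [0,0,-0.12],"angular": [0,0,0]}
    - {"gripper": 0,"offset": [0,0,-0.15],"angular": [0,0,0]}

```text
t: 33.7
eef_pos: [0.399, 0.2668, 0.2414]
tool_rot: [0.002, -0.321, 0.947, 0.001]
contact_force: [1.0, 0.3, -0.7]
gripper_width: 1.0
grasp_force: 0.0
```

>>> drive_tool:
  deltas:
    - {"gripper": 0,"offset": [0.006,0.008,-0.01],"angular": [0,0,0]}
    - {"gripper": 0,"offset": [0,0.04,-0.02],"angular": [0,0,0]}
    - {"gripper": 0,"offset": [-0.01,0.08,-0.03],"angular": [0,0,0]}
    - {"gripper": 0,"offset": [-0.02,0.115,-0.03],"angular": [0,0,0]}
    - {"gripper": 0,"offset": [-0.03,0.15,-0.03],"angular": [0,0,0]}

```text
t: 34.2
eef_pos: [0.3298, 0.4048, 0.2681]
tool_rot: [-0.0, -0.321, 0.947, -0.0]
contact_force: [1.5, 0.7, 0.2]
gripper_width: 0.998
grasp_force: 0.0
```

>>> drive_tool:
  deltas:
    - {"gripper": 0,"offset": [0,0.02,0],"angular": [0,0,0]}
    - {"gripper": 0,"offset": [0,0.03,0],"angular": [0,0,0]}
    - {"gripper": 0,"offset": [0,0.03,0],"angular": [0,0,0]}
    - {"gripper": 0,"offset": [0,0.03,0],"angular": [0,0,0]}
    - {"gripper": 0,"offset": [0,0.03,0],"angular": [0,0,0]}

```text
t: 34.7
eef_pos: [0.314, 0.4261, 0.2678]
tool_rot: [-0.0, -0.32, 0.947, -0.0]
contact_force: [0.8, 0.1, -0.5]
gripper_width: 0.997
grasp_force: 0.0
```

```bash
python3 - <<'E'
from fit import *
import json
res=json.load(open('res.json'))
imgs={c:optics.read_camera(c) for c in('top','side')}
o=draw({'side':imgs['side']},{k:v for k,v in res.items() if 'tray' in k or k in('jar','oil')},3)['side'][240:1230,480:1180]
s=cv2.resize(o,(424,600))
t=cv2.resize(imgs['top'][130:330,120:400],(376,268))
out=np.zeros((600,800,3),np.uint8); out[:,:424]=s; out[:268,424:]=t; cv2.imwrite('pics/f.png',out); print(bot.get_obs()['eef_pos'])
E
```

```text
[0.31385146 0.42648228 0.26790121]
```

View pics/f.png

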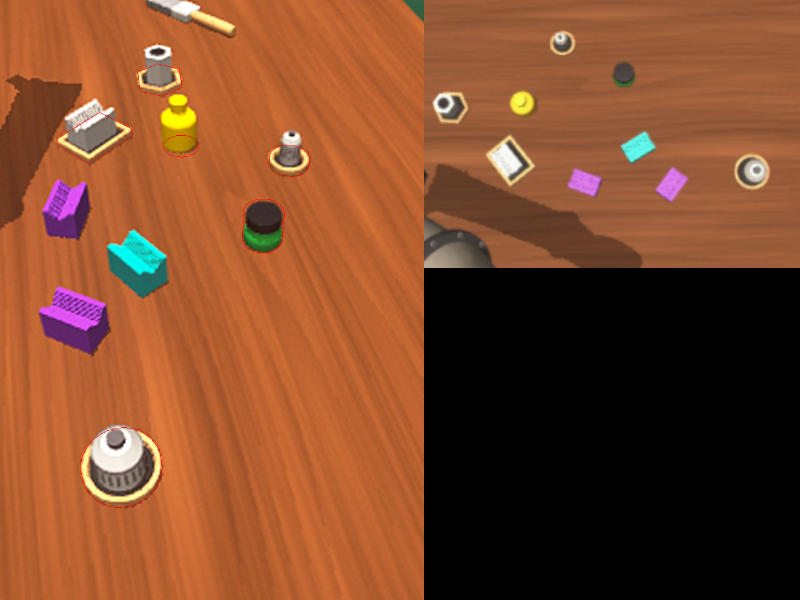

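All four pieces are in their trays and the bystanders still match their first outlines. One close check of the V-block and hex block.

```bash
python3 - <<'E'
from h import *
a=optics.read_camera('side')[95:195,170:310]; cv2.imwrite('pics/g.png',cv2.resize(a,None,fx=5.5,fy=5.5,interpolation=2))
E
```

```text
(no output)
```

View pics/g.png

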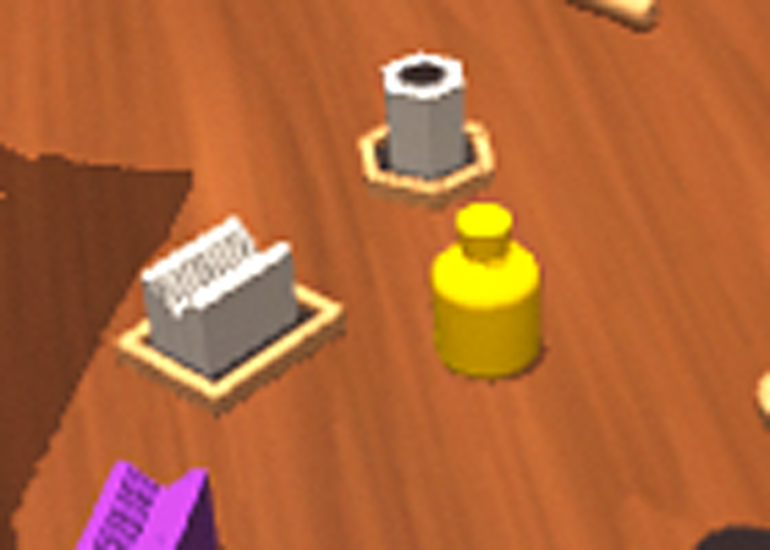

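The V-block (220,300) and the hex block (425,120) both stand flat inside their rims. Handing in.

```bash
python3 -c "from station import bot; print(bot.hand_in())"
```

```text
the job is handed in; nothing more can be done
None
```

All four pieces stand flat in their matching trays and are released, the oil bottle and grease jar were not moved, and the job was handed in at about 35 s on the robot's clock.

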